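Bed a round-bottomed freezer mould in its filling stand

ROBOT

A 6-joint arm with a two-finger parallel gripper is mounted at the origin on a cart in front of the work surface, level with it; the furniture and walls round the work are solid. World frame = base frame: x ahead of the robot, y to its left, z up, the work surface at z = 0. Lengths are in m, angles in rad, forces in N, time in s.
With the tool pointing down it reaches from about 0.35 to 0.775 m from the base axis. Payload 7.3 kg.
Tool frame: the origin (TCP) lies between the finger pads; the fingertips stand 17 mm ahead of it and the grasp point (between the pads) lies 2 mm behind it; z points along the fingers, y is the line along which they close (so a half turn about z gives the same grasp; the last joint's range is limited). The gripper opens to 92 mm and grips with 3 to 60 N. Pads are 19 mm wide; open, the fingers measure 130 mm over their backs; the gripper's body (75 mm by 190 mm) begins 47 mm behind the grasp point.
Start: joints at [1.068, 0.342, 1.524, -0, 1.275, -0.146], TCP at [0.183, 0.492, 0.244] pointing down, gripper open.
Joint ranges: [-2.53, 2.53], [-0.77, 2.02], [0.04, 2.7], [-1, 4.14], [0.28, 2.66], [-3.11, 3.11]. Speed limits (rad/s): [2.57, 2.57, 3.14, 3.14, 3.14, 3.14].

INTERFACE

Orientations are given as [roll, pitch, yaw] about the fixed x, y, z axes, in that order (R = Rz(yaw) Ry(pitch) Rx(roll)).
In Python, from cell import robot, optics gives the robot as it stands.
- The arm moves only by the tool play_rows, never from a script. Its argument "rows" is a list of rows, each a list of 7 numbers: the shift along the tool's x, y, z in cm, then the turn, a rotation vector about the tool's x, y, z in rad, then the opening, from 0 (shut) to 1 (fully open). In form: [[tx, ty, tz, wx, wy, wz, grip], ...]. A call has 1 to 20 rows; each row is the pose to reach, as a shift and turn from the pose commanded when the call began, along the tool's axes at that moment; what a row does not reach only later rows make up. A row lasts 1/10 s, in which the tool goes at most 50 mm and 8.59 degrees, less where a joint would pass 70% of its speed; a pose out of reach is approached as far as the arm can. A call with a gripper value outside its range is refused whole. The fingers move at their own pace and stop on an object; "squeeze" is the grip in N (left out, the last holds). Time passes only in rows, so rows that repeat a pose let the fingers close. It gives the time, the measured TCP pose, the force, the opening and the grip force at its end, in the units of the state.
- robot.observe(): the state, without advancing time (a new reading comes with each control period).
- optics.read_camera(name): name is "side" or "top"; returns (picture, depth): 420x560x3 uint8, red, green, blue; 420x560 float32, m along the optical axis (not along the pixel's ray), 0 where there is no reading.
- optics.camera_model(name): a dict with "fx", "fy", "cx", "cy" (pixels), "origin" and "rotation" of the camera in the world. Camera axes: x right, y up, looking along -z (the intrinsics and any distortion apply to the point x, -y, -z); pixel columns grow to the right and rows downward; lengths in m; the calibration is good to about 2 mm. A picture is of the moment at which its call begins. camera_model takes no time and is no camera call.
- robot.hand_in(): hands the job in; it is judged then, once.
The state is a dict: "time": time; "qpos": joint angles; "qvel": joint speeds; "joint_efforts": joint torques, N m; "tool_pos": TCP position; "tool_rot": TCP orientation; "contact_force": force on the tool from outside, world axes, zero at the start; "torque": the same for the moment, N m; "opening": finger opening in m; "grip_force": force on a finger pad.
Only numpy, scipy, OpenCV 4.12 (cv2) and the standard library are available. Lean on these libraries where they do the work, as an engineer would, in place of code of your own. Each camera call takes 0.05 s, during which the arm holds its last target. There are 200 camera calls.

TASK

Take the larger of the two round-bottomed steel moulds out of the cradle where it leans and set it upright, lid level, in the cupped seat of the filling stand. The seat slides down stiffly: keep the mould level and push it straight down until you feel the seat stand firmly on its stop, without forcing it, so that it cannot sink while being filled; then let go. Leave the smaller mould and the other things where they are.

Things in the scene. Friction and masses are not known exactly. Their poses are not given: they have to be found in the camera images.
- large_mould: the larger steel mould, 0.09 to 0.16 kg. Origin at the lowest point of its ball-shaped base, z along its axis toward the lid. Half-ball of radius 30 mm, straight wall to 54 mm, fixed flat lid of radius 32 mm from 54 to 60 mm, upright grip plate on the lid from 60 to 96 mm. It starts leaning about 36 degrees (0.62 rad) in its own xz plane, plate toward the robot side, and stays at whatever tilt it is left.
- large_mould_grip (a point): middle of the larger mould's grip plate to hold it by, on the mould's axis 83 mm above its lowest point; the plate is 44 mm long along the mould's x, 12 mm thick along its y (level while it leans) and 36 mm high, of which 13 mm lie above this point
- large_mould_center (a point): centre of the larger mould's half-ball, on its axis 30 mm above its lowest point. Seated in the stand with the seat on its stop it is 72 to 84 mm above the stand's origin, depending on the stop's setting; at the start the seat would hold it 80 to 102 mm above it
- large_cradle: fixed aluminium cradle holding the larger mould: foot of radius 45 mm, origin centre of its underside on the work surface, a steel cup with its rim of radius 35 mm 40 mm above the surface. The centre of the leaning mould's half-ball is 52 mm above the surface
- stand: fixed filling stand, the one with a dark collar and the widest foot (radius 50 mm); origin at the centre of its underside on the work surface, z up. On its vertical axis rides an upward-open steel cupped seat: 45 degree cone inside, mouth radius 29 mm inside, 35 mm outside, 24 mm deep. A ball base let down up to 10 mm off-centre slides to the middle.
- stand_top (a point): top of the stand's fixed sleeve, on its axis 30 mm above its origin. The seat above it slides down under a push of about 4 N (not under the mould's weight) and stays where it is left. It starts 8 to 18 mm above its stop; the stop is set anywhere within 10 mm; neither is reported. The stop is a rubber buffer, about 3 N per mm: a push of 12 to 20 N there is right, over 40 N is forcing it.
- small_mould: the smaller mould, same shape with radius 24 mm and 84 mm high in all, leaning in the other cradle; not to be moved. Origin at the lowest point of its base, z along its axis
- small_cradle: fixed cradle of the smaller mould, foot of radius 38 mm, rim 32 mm above the surface; origin at the centre of its underside
- lemon: loose lemon, 71x53x51 mm, bystander; origin at its underside
- measuring_cup: loose steel measuring cup with a flat handle, 70x146x45 mm, bystander; origin at its underside
- tomato_tin: loose food tin, 58 mm wide, 72 mm high, bystander; origin at its underside
- paper_cups: loose stack of nested paper portion cups, 57 mm wide, 61 mm high, bystander; origin at its underside
- timer: loose round kitchen dial timer, 64 mm wide, 42 mm high, bystander; origin at its underside
- tub: loose lidded deli tub, 76 mm wide, 78 mm high, bystander; origin at its underside

How it is judged:
On the way, in this order (a step that is already met when the one before it is completed fails the run):
1. the larger mould is lifted clear of its cradle (distance between large_mould and large_cradle above 0.08 m and contact force between large_mould and large_cradle below 0.05 N), for 0.1 s.
2. the larger mould, centred and upright, is pressed on the seat with over 10 N: more than the sliding seat can bear, so it is on its stop (horizontal distance between large_mould_center and stand below 0.005 m and angle between large_mould's own z axis and vertical below 0.12 rad and contact force between large_mould and stand above 10 N), for 0.15 s.
At the end, for the whole second after the job is handed in: The larger mould rests in the stand's seat, centred within 5 mm of the stand's axis, upright within 0.12 rad (7 degrees), its half-ball's centre 68 to 86 mm above the stand's foot (seat down), at rest (horizontal distance between large_mould_center and stand below 0.005 m and angle between large_mould's own z axis and vertical below 0.12 rad and contact force between large_mould and stand above 0.5 N and z of large_mould_center in the frame of stand between 0.068 and 0.086 m and linear speed of large_mould below 0.02 m/s and angular speed of large_mould below 0.2 rad/s); the robot touches nothing.
It fails at once if the larger mould is pushed or dropped on the stand with more than 40 N (contact force between large_mould and stand above 40 N).
It fails at once if the smaller mould is moved more than 20 mm (distance of small_mould from where it was at the start of the episode above 0.02 m).
It fails at once if a bystander (lemon, measuring cup, tin, paper cups, timer, tub) is moved more than 30 mm (distance of any of lemon, measuring_cup, tomato_tin, paper_cups, timer, tub from where it was at the start of the episode above 0.03 m).
It also fails if it takes over 38 s, if anything falls off the work surface, if the arm or the gripper's body presses on something with over 40 N, if the wrist force passes 120 N, or if a joint passes its speed limit or range.

## Working session

There is one attempt and no reset: what is moved stays moved. The work goes in short steps, Python scripts to look and compute and a tool call to move; the robot and the scene stay as the last step left them, time stands still between calls to the robot, and variables do not carry over. Pictures are saved under pics/ and viewed, at most 10 in all, crops included, and the job is handed in when it is done.

Besides the shell and the picture viewer there is one more tool, called after "Call:" by a JSON object that holds its "fn" and its "kwargs", one argument or row to a line. play_rows: Moves the arm, as the interface text tells. Its arguments: {"type":"object","properties":{"rows":{"type":"array"},"squeeze":{"type":"number"}},"required":["rows"]}

```bash
ls; mkdir -p pics; python3 - <<'E'
from cell import robot, optics
import cv2, numpy as np
for n in ("side","top"):
    p,d=optics.read_camera(n); cv2.imwrite(f"pics/{n}0.png",p[:,:,::-1]); np.save(f"pics/{n}0.npy",d)
    print(n,{k:np.round(v,4).tolist() if not isinstance(v,str) else v for k,v in optics.camera_model(n).items()}, (d>0).mean())
print(robot.observe())
E
```

```text
pics
side {'fx': 420.1281, 'fy': 420.1281, 'cx': 285.965, 'cy': 206.8425, 'origin': [0.7115, 0.9559, 0.5058], 'rotation': [1.1703, 0.0034, 2.9172]} 0.9666156462585034
top {'fx': 399.1695, 'fy': 399.1695, 'cx': 275.9909, 'cy': 211.6837, 'origin': [0.3998, 0.0915, 1.1653], 'rotation': [0.1101, -0.0598, -1.5911]} 0.9959481292517007
{'time': 0.1, 'qpos': array([ 1.06803203e+00,  3.42610265e-01,  1.52490048e+00, -1.05766658e-05,
        1.27543525e+00, -1.46026088e-01]), 'qvel': array([-0.00048259, -0.00134359, -0.00384803, -0.00024165, -0.00055416,
        0.00034023]), 'joint_efforts': array([ 2.27566947e-03, -4.32002735e+01, -2.44695640e+01,  7.19273603e-02,
        5.26035635e-02, -1.53319439e-05]), 'tool_pos': array([0.18316837, 0.49164502, 0.243144  ]), 'tool_rot': array([-3.14025225e+00, -1.86913707e-04,  2.78485741e+00]), 'contact_force': array([ 0.04640868, -0.25456244,  0.93474382]), 'torque': array([0.040274  , 0.01245884, 0.00518806]), 'grip_force': 0.0, 'opening': 0.09198246900051914}
```

View pics/top0.png

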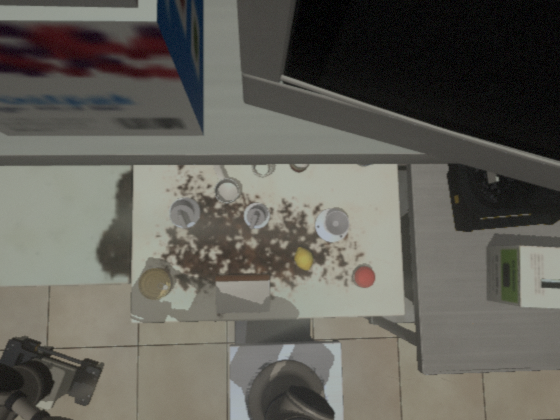

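View pics/side0.png

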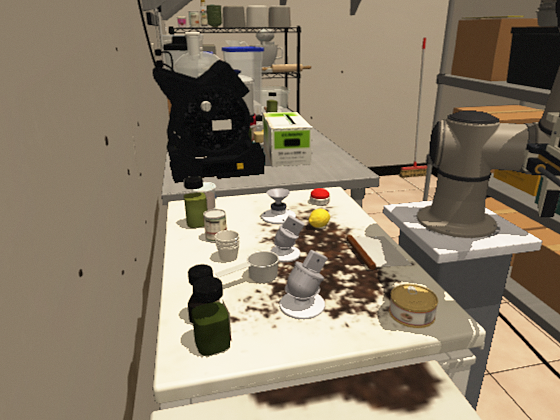

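The top view shows the large mould at (184,213), small mould at (257,215) and stand at (333,224). In the side view they are at (303,280), (287,238) and (278,205). A shelf or hood covers the far strip in the top view, so its height needs checking.

```bash
cat > h.py <<'E'
import numpy as np, cv2
from cell import robot, optics
from scipy.spatial.transform import Rotation as Ro
def cloud(n,d):
    m=optics.camera_model(n); v,u=np.mgrid[:420,:560]
    c=np.stack([(u-m['cx'])/m['fx']*d,-(v-m['cy'])/m['fy']*d,-d],-1)
    P=c@Ro.from_euler('xyz',m['rotation']).as_matrix().T+np.array(m['origin'])
    P[d<=0]=np.nan; return P
def proj(n,p):
    m=optics.camera_model(n); c=(np.array(p)-m['origin'])@Ro.from_euler('xyz',m['rotation']).as_matrix()
    return m['cx']-m['fx']*c[...,0]/c[...,2], m['cy']+m['fy']*c[...,1]/c[...,2]
E
python3 - <<'E'
from h import *
print(optics.camera_model('top').keys())
T=cloud('top',np.load('pics/top0.npy')); S=cloud('side',np.load('pics/side0.npy'))
r=lambda a:np.round(a,3).tolist()
for nm,(u,v) in dict(table=(310,290),table2=(160,180),large=(184,213),small=(257,215),stand=(335,222),shelf=(150,140),shelfedge=(270,162),lemon=(304,259),tin=(228,188),red=(364,276),board=(245,295)).items(): print('T',nm,r(T[v,u]))
for nm,(u,v) in dict(table=(240,330),large=(300,285),plate=(316,262),foot=(303,308),small=(286,243),stand=(278,196),bottle=(212,320),tin=(412,305),cup=(263,267)).items(): print('S',nm,r(S[v,u]))
# clusters: points above table in top
for nm,(P) in (('T',T),('S',S)):
    m=(P[...,2]>0.012)&(P[...,2]<0.3)&(P[...,0]>.2)&(P[...,0]<.85)&(abs(P[...,1])<.5)
    k,l,st,_=cv2.connectedComponentsWithStats(m.astype('uint8'))
    for i in range(1,k):
        if st[i,4]>25:
            q=P[l==i]; print(nm,st[i].tolist(),'min',r(q.min(0)),'max',r(q.max(0)))
m=(T[...,0]>.3)&(T[...,2]>.2); q=T[m&(abs(T[...,1])<.5)]; print('overhead',r(q.min(0)),np.histogram(q[:,2],8))
E
```

```text
dict_keys(['fx', 'fy', 'cx', 'cy', 'origin', 'rotation'])
T table [0.298, -0.075, 0.001]
T table2 [0.626, 0.357, -0.005]
T large [0.518, 0.273, 0.082]
T small [0.508, 0.076, 0.099]
T stand [0.489, -0.142, 0.061]
T shelf [0.502, 0.178, 0.822]
T shelfedge [0.489, 0.073, 0.79]
T lemon [0.388, -0.054, 0.049]
T tin [0.599, 0.159, 0.003]
T red [0.337, -0.224, 0.041]
T board [0.289, 0.113, 0.006]
S table [0.657, 0.333, -0.001]
S large [0.539, 0.312, 0.065]
S plate [0.499, 0.281, 0.091]
S foot [0.532, 0.308, 0.009]
S small [0.518, 0.101, 0.042]
S stand [0.492, -0.113, 0.077]
S bottle [0.706, 0.384, 0.069]
S tin [0.343, 0.38, 0.036]
S cup [0.589, 0.195, 0.042]
T [446, 163, 16, 39, 382] min [0.545, -0.5, 0.012] max [0.658, -0.489, 0.086]
T [213, 165, 26, 38, 251] min [0.551, 0.128, 0.012] max [0.659, 0.199, 0.052]
T [251, 164, 21, 13, 213] min [0.624, 0.034, 0.018] max [0.664, 0.091, 0.063]
T [290, 164, 19, 8, 106] min [0.644, -0.072, 0.012] max [0.663, -0.023, 0.075]
T [169, 199, 25, 30, 548] min [0.477, 0.251, 0.012] max [0.563, 0.319, 0.12]
T [246, 205, 20, 24, 327] min [0.474, 0.053, 0.013
[... 876 characters left out ...]
96, 0.044]
S [308, 208, 22, 18, 302] min [0.361, -0.069, 0.012] max [0.424, -0.025, 0.053]
S [346, 234, 30, 32, 248] min [0.331, 0.042, 0.012] max [0.35, 0.198, 0.021]
S [215, 250, 63, 30, 916] min [0.551, 0.126, 0.012] max [0.69, 0.211, 0.047]
S [284, 250, 43, 55, 1391] min [0.476, 0.255, 0.012] max [0.563, 0.32, 0.118]
S [187, 264, 44, 89, 2848] min [0.678, 0.26, 0.012] max [0.749, 0.392, 0.127]
S [389, 284, 49, 39, 1525] min [0.287, 0.315, 0.012] max [0.374, 0.404, 0.042]
overhead [0.451, -0.173, 0.78] (array([ 3389, 17951,  8287, 10298, 12407, 15665, 19328,  5828]), array([0.77983167, 0.81133531, 0.84283896, 0.87434261, 0.90584625,
       0.9373499 , 0.96885354, 1.00035719, 1.03186083]))
```

```bash
cat >> h.py <<'E'
from scipy.optimize import least_squares as LS
def circ(q,rad,x0): # fixed-radius horizontal circle fit
    return LS(lambda c:np.hypot(*(q[:,:2]-c).T)-rad,x0,loss='soft_l1',f_scale=.002)
E
python3 - <<'E'
from h import *
r=lambda a:np.round(a,4).tolist()
V={}
for n in('top','side'):
    d=np.load(f'pics/{n}0.npy'); P=cloud(n,d).reshape(-1,3); img=cv2.imread(f'pics/{n}0.png').reshape(-1,3)
    V[n]=P
    near=lambda c,R:P[np.hypot(P[:,0]-c[0],P[:,1]-c[1])<R]
    q=near((.53,.285),.12); t=q[abs(q[:,2])<.006]; print(n,'tablez',np.median(t[:,2]))
    b=q[(q[:,2]>.045)&(q[:,2]<.072)]
    s=LS(lambda c:np.linalg.norm(b-[c[0],c[1],.052],axis=1)-.030,(.525,.285),loss='soft_l1',f_scale=.002)
    print(n,'ball',r(s.x),len(b),'rms',np.sqrt(np.mean(s.fun**2)))
    b=b[np.linalg.norm(b-[*s.x,.052],axis=1)<.034]
    s=LS(lambda c:np.linalg.norm(b-c,axis=1)-.030,(.525,.285,.05)); print('  ball3d',r(s.x),len(b),r(np.sqrt(np.mean(s.fun**2))))
    pl=q[q[:,2]>.092]; print('  platepts',len(pl),r(pl.mean(0)),r(pl.min(0)),r(pl.max(0)))
    uu,ss,vv=np.linalg.svd(pl[:,:2]-pl[:,:2].mean(0)); print('  dir',r(vv[0]),ss[:2])
    q=near((.487,-.142),.08); print('  stand z hist',np.histogram(q[:,2],bins=np.arange(-.006,.1,.006)))
    rim=q[(q[:,2]>.068)&(q[:,2]<.1)]; print('  rim',r(rim.min(0)),r(rim.max(0)),r((rim.min(0)+rim.max(0))/2),len(rim))
E
python3 - <<'E'
import cv2,numpy as np
a=cv2.imread('pics/top0.png'); b=cv2.imread('pics/side0.png')
f=lambda i,u,v,w:cv2.resize(i[v-w:v+w,u-w:u+w],(390,390),interpolation=cv2.INTER_CUBIC)
cv2.imwrite('pics/crop.png',np.hstack([f(a,184,213,26),f(b,303,280,39)])); cv2.imwrite('pics/crop2.png',np.hstack([f(a,333,224,26),f(b,278,205,26)]))
E
```

```text
top tablez -0.0008104868575262714
top ball [0.5226, 0.2807] 147 rms 0.025476267919623236
  ball3d [0.5227, 0.2811, 0.0528] 76 0.0024
  platepts 20432 [0.5035, 0.2139, 0.8934] [0.4769, 0.1664, 0.092] [0.5388, 0.3263, 1.0014]
  dir [-0.0684, 0.9977] [5.02619674 0.77090399]
  stand z hist (array([933, 447, 334,  31,   0,   0,   0,   0,   0,   6,  57,  84, 128,
       177,  23,   0,   0]), array([-0.006,  0.   ,  0.006,  0.012,  0.018,  0.024,  0.03 ,  0.036,
        0.042,  0.048,  0.054,  0.06 ,  0.066,  0.072,  0.078,  0.084,
        0.09 ,  0.096]))
  rim [0.4546, -0.1758, 0.068] [0.5191, -0.1082, 0.0823] [0.4868, -0.142, 0.0751] 287
side tablez -0.0010212268207357988
side ball [0.5272, 0.2858] 465 rms 0.014438646219176494
  ball3d [0.5274, 0.2853, 0.0543] 401 0.0013
  platepts 238 [0.5089, 0.2828, 0.1015] [0.4765, 0.269, 0.092] [0.5392, 0.302, 0.1176]
  dir [-0.9683, -0.2496] [0.22824114 0.05762812]
  stand z hist (array([302, 108, 203,  57,  29,  24,  27,  58,  30,   9,   9,  41,  68,
        97,   6,   0,   0]), array([-0.006,  0.   ,  0.006,  0.012,  0.018,  0.024,  0.03 ,  0.036,
        0.042,  0.048,  0.054,  0.06 ,  0.066,  0.072,  0.078,  0.084,
        0.09 ,  0.096]))
  rim [0.4536, -0.1796, 0.0681] [0.5205, -0.1095, 0.0788] [0.487, -0.1445, 0.0735] 152
```

View pics/crop.png

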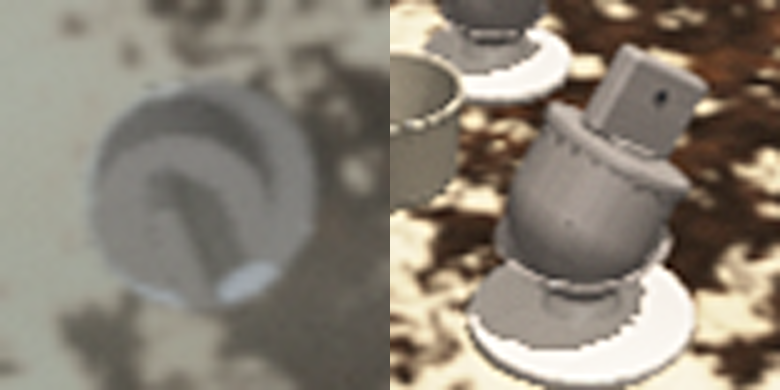

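View pics/crop2.png

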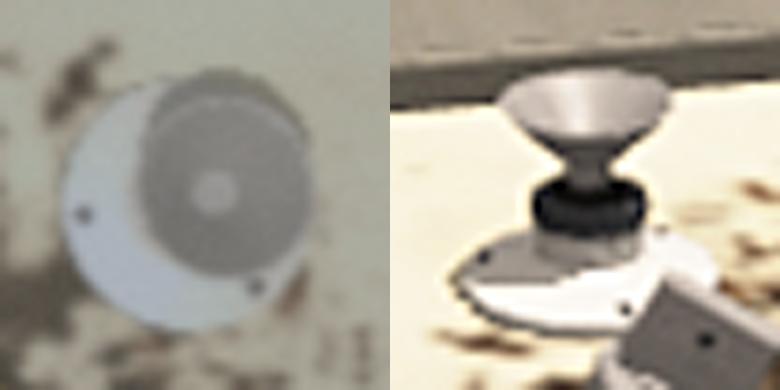

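The crops show the large mould's grip plate leaning toward the robot and slightly to −y, with its side face centred near (317,261) in the side view. The stand's foot circle is at about (332,224) in the top view and its rim at about (337,222).

```bash
cat >> h.py <<'E'
def ray(n,u,v,z):
    m=optics.camera_model(n); d=Ro.from_euler('xyz',m['rotation']).as_matrix()@[(u-m['cx'])/m['fx'],-(v-m['cy'])/m['fy'],-1]
    o=np.array(m['origin']); return o+d*(z-o[2])/d[2]
E
python3 - <<'E'
from h import *
r=lambda a:np.round(a,4).tolist()
S=cloud('side',np.load('pics/side0.npy')); T=cloud('top',np.load('pics/top0.npy'))
poly=np.array([[632,68],[692,95],[660,143],[598,108]],float); poly=(poly-[390,0])/5+[264,241]
m=np.zeros((420,560),'uint8'); cv2.fillPoly(m,[np.round(poly).astype(int)],1); q=S[m>0]
c=np.median(q,0); k=q[np.linalg.norm(q-c,axis=1)<.03]; c=k.mean(0); n=np.linalg.svd(k-c)[2][2]; n*=np.sign(n[1]); print('face',len(k),r(c),'n',r(n),'rms',r(np.std((k-c)@n)))
# plate end points
for a in (-.05,):
  pl=S[(S[...,2]>.09)&(S[...,2]<.13)&(np.hypot(S[...,0]-.51,S[...,1]-.285)<.06)]; print('side plate y off',r(np.percentile((pl-c)@n,[2,10,50,90,98])))
  pl=T[(T[...,2]>.098)&(T[...,2]<.13)&(np.hypot(T[...,0]-.51,T[...,1]-.285)<.06)]; print('top plate y off',r(np.percentile((pl-c)@n,[2,10,50,90,98])),r(pl.mean(0)),len(pl))
# foot circles by contour of near-table-height pixels
for nm,(cx,cy),R in(('stand',(.487,-.142),.05),('large',(.525,.283),.045)):
  for w,P in(('T',T),('S',S)):
    img=cv2.imread('pics/top0.png' if w=='T' else 'pics/side0.png')
    z=P[...,2]; d=np.hypot(P[...,0]-cx,P[...,1]-cy)
    f=P[(z>.004)&(z<.018)&(d<.062)]
    print(nm,w,'foot bbox',r(f.min(0)),r(f.max(0)),'mid',r((f.min(0)+f.max(0))/2),len(f))
print('foot ray',r(ray('top',332.2,224.5,.008)),'rim ray',r(ray('top',337,222.5,.08)))
E
```

```text
face 167 [0.5017, 0.2824, 0.0923] n [-0.3194, 0.9476, -0.011] rms 0.0009
side plate y off [-0.013, -0.008, -0.0009, 0.0012, 0.0088]
top plate y off [-0.0108, -0.0104, -0.0056, -0.0003, 0.0008] [0.5027, 0.2773, 0.1083] 78
stand T foot bbox [0.438, -0.1883, 0.004] [0.5359, -0.0894, 0.017] mid [0.487, -0.1388, 0.0105] 422
stand S foot bbox [0.4393, -0.1899, 0.0042] [0.5364, -0.0935, 0.0177] mid [0.4878, -0.1417, 0.011] 276
large T foot bbox [0.4691, 0.2314, 0.004] [0.5819, 0.3344, 0.0125] mid [0.5255, 0.2829, 0.0083] 194
large S foot bbox [0.4844, 0.2462, 0.0042] [0.5737, 0.3313, 0.0174] mid [0.5291, 0.2888, 0.0108] 763
foot ray [0.4864, -0.145, 0.008] rim ray [0.4863, -0.1439, 0.08]
```

```bash
cat >> h.py <<'E'
def pose(o=None):
    o=o or robot.observe(); return np.array(o['tool_pos']),Ro.from_euler('xyz',o['tool_rot'])
def toolR(z,y):
    z=np.array(z,float);z/=np.linalg.norm(z);y=np.array(y,float);y-=z*(y@z);y/=np.linalg.norm(y)
    return Ro.from_matrix(np.stack([np.cross(y,z),y,z],1))
def go(p,R,P0=None):
    p0,R0=P0 or pose(); print('shift cm',np.round(R0.inv().apply(np.array(p)-p0)*100,2),'turn',np.round((R0.inv()*R).as_rotvec(),3))
E
python3 - <<'E'
from h import *
ax=np.array([-.551,-.185,.814]); C=np.array([.526,.284,.052]); R=toolR(-ax,[-.319,.948,0])
g=C+.051*ax; go(g+.1*ax,R); print(g, g+.1*ax, robot.observe()['time'])
E
```

```text
shift cm [-32.56 -13.     6.83] turn [-0.212 -0.596 -0.659]
[0.497899 0.274565 0.093514] [0.442799 0.256065 0.174914] 0.1
```

Call:
{"fn": "play_rows", "kwargs": {
  "rows": [
    [-3.2,-1.3,0.7,-0.02,-0.06,-0.066,0.6],
    [-6.5,-2.6,1.4,-0.04,-0.12,-0.13,0.6],
    [-9.8,-3.9,2.0,-0.06,-0.18,-0.2,0.6],
    [-13.0,-5.2,2.7,-0.085,-0.24,-0.264,0.6],
    [-16.3,-6.5,3.4,-0.106,-0.3,-0.33,0.6],
    [-19.5,-7.8,4.1,-0.127,-0.36,-0.395,0.6],
    [-22.8,-9.1,4.8,-0.148,-0.417,-0.461,0.6],
    [-26.0,-10.4,5.5,-0.17,-0.477,-0.527,0.6],
    [-29.3,-11.7,6.1,-0.19,-0.536,-0.593,0.6],
    [-32.56,-13.0,6.83,-0.212,-0.596,-0.659,0.6],
    [-32.56,-13.0,6.83,-0.212,-0.596,-0.659,0.6],
    [-32.56,-13.0,6.83,-0.212,-0.596,-0.659,0.6],
    [-32.56,-13.0,6.83,-0.212,-0.596,-0.659,0.6]
  ]
}}

```text
time: 1.4
tool_pos: [0.4442, 0.2603, 0.1927]
tool_rot: [-3.136, 0.595, -2.819]
contact_force: [-0.1, 0.0, -0.5]
opening: 0.0555
grip_force: 0.0
```

```bash
python3 - <<'E'
from h import *
p,d=optics.read_camera('side'); cv2.imwrite('pics/s1.png',cv2.resize(p[180:330,200:400,::-1],(800,600)))
ax=np.array([-.551,-.185,.814]); C=np.array([.526,.284,.052]); R=toolR(-ax,[-.319,.948,0])
g=C+.051*ax; print(pose()[0],robot.observe()['qvel'].round(3)); go(g+.03*ax,R); go(g,R)
E
```

```text
[0.44396888 0.26072095 0.1927676 ] [ 0.012  0.001  0.001  0.002 -0.    -0.01 ]
shift cm [ 1.04 -0.36  8.33] turn [-0.006 -0.025 -0.001]
shift cm [ 0.97 -0.34 11.33] turn [-0.006 -0.025 -0.001]
```

View pics/s1.png

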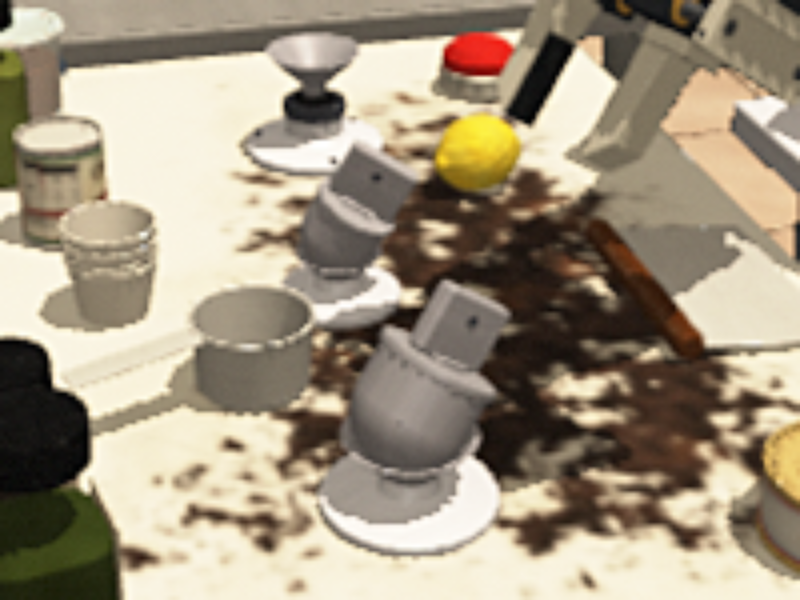

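The fingers stand open above and behind the plate, aligned with it. The TCP is 18 mm higher than I asked, so I'm checking the joints.

```bash
python3 - <<'E'
from h import *
o=robot.observe(); print(o['qpos'].round(3),o['time'],o['tool_pos'],o['contact_force'])
E
```

```text
[ 0.416  0.165  2.106 -0.206  0.283 -1.297] 1.45 [0.44396888 0.26072095 0.1927676 ] [-0.43013841  0.09018903  0.3597366 ]
```

Joint 5 is at its limit, so the full 36° tool tilt can't be reached. I'll grasp with the tool about 0.35 rad off vertical instead, still in the plate's plane, so the pads stay flat on it.

```bash
cat >> h.py <<'E'
ax=np.array([-.551,-.185,.814]); C=np.array([.526,.284,.052])
def tz(t): return np.array([.948*np.sin(t),.319*np.sin(t),-np.cos(t)])
RG=toolR(tz(.35),[-.319,.948,0]); G=C+.056*ax+.002*tz(.35)
E
python3 - <<'E'
from h import *
print(G); go(G-.07*tz(.35),RG); print(G-.07*tz(.35))
E
```

```text
[0.49579413 0.27385877 0.09570525]
shift cm [-0.67 -0.38  4.24] turn [-0.006  0.245 -0.001]
[0.47303944 0.26620186 0.16146134]
```

Call:
{"fn": "play_rows", "kwargs": {
  "rows": [
    [-0.1,-0.1,0.7,0,0.08,0,0.6],
    [-0.3,-0.2,1.8,0,0.16,0,0.6],
    [-0.5,-0.3,3.0,-0.006,0.2,0,0.6],
    [-0.67,-0.38,4.24,-0.006,0.245,0,0.6],
    [-0.67,-0.38,4.24,-0.006,0.245,0,0.6],
    [-0.67,-0.38,4.24,-0.006,0.245,0,0.6]
  ]
}}

```text
time: 2.05
tool_pos: [0.4727, 0.2664, 0.1613]
tool_rot: [3.141, 0.351, -2.817]
contact_force: [0.4, -0.7, 0.3]
opening: 0.0548
grip_force: 0.0
```

```bash
python3 - <<'E'
from h import *
o=robot.observe(); print(o['qpos'].round(3),o['tool_pos'].round(4),o['time']); go(G-.07*tz(.35),RG); go(G,RG)
p,d=optics.read_camera('top'); cv2.imwrite('pics/t1.png',cv2.resize(p[180:255,140:240,::-1],(800,600)))
E
```

```text
[ 0.383  0.311  1.888 -0.036  0.593 -1.486] [0.4727 0.2664 0.1613] 2.05
shift cm [-0.03 -0.03 -0.01] turn [ 0.     0.001 -0.   ]
shift cm [-0.02 -0.03  6.99] turn [ 0.     0.001 -0.   ]
```

View pics/t1.png

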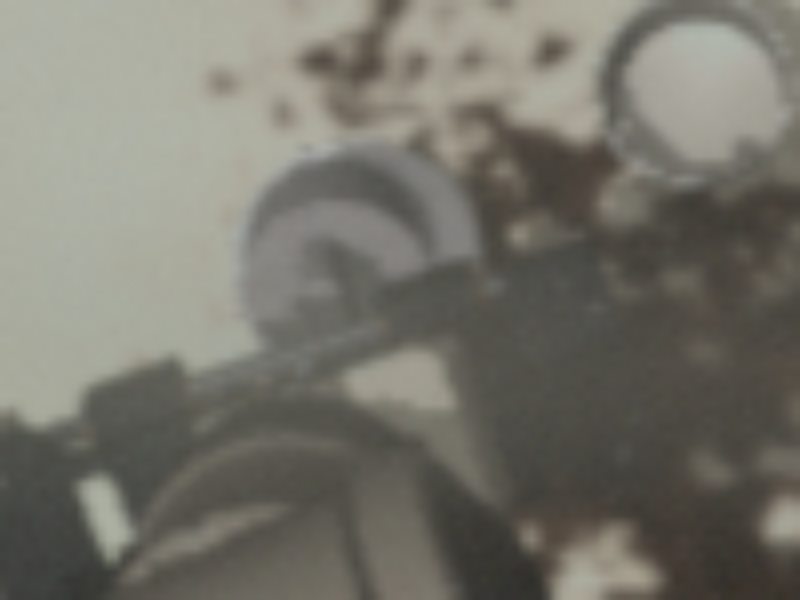

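The gripper sits behind the mould with its closing line square to the plate; the lid is visible at crop (330,270). Now I'll descend and watch the force.

Call:
{"fn": "play_rows", "kwargs": {
  "rows": [
    [0,0,1.5,0,0,0,0.6],
    [0,0,3.0,0,0,0,0.6],
    [0,0,4.5,0,0,0,0.6],
    [0,0,5.5,0,0,0,0.6],
    [0,0,6.2,0,0,0,0.6],
    [0,0,6.7,0,0,0,0.6],
    [0,0,7.0,0,0,0,0.6],
    [0,0,7.0,0,0,0,0.6],
    [0,0,7.0,0,0,0,0.6]
  ]
}}

```text
time: 3.0
tool_pos: [0.4964, 0.2737, 0.0963]
tool_rot: [3.141, 0.351, -2.818]
contact_force: [-0.4, -0.6, -0.2]
opening: 0.0548
grip_force: 0.0
```

Call:
{"fn": "play_rows", "kwargs": {
  "rows": [
    [0,0,0,0,0,0,0.0],
    [0,0,0,0,0,0,0.0],
    [0,0,0,0,0,0,0.0],
    [0,0,0,0,0,0,0.0],
    [0,0,0,0,0,0,0.0],
    [0,0,0,0,0,0,0.0],
    [0,0,0,0,0,0,0.0],
    [0,0,0,0,0,0,0.0]
  ],
  "squeeze": 8
}}

```text
time: 3.8
tool_pos: [0.4962, 0.2738, 0.096]
tool_rot: [3.141, 0.351, -2.818]
contact_force: [-1.4, 2.4, 0.5]
opening: 0.0123
grip_force: 8.0
```

Call:
{"fn": "play_rows", "kwargs": {
  "rows": [
    [0,0,0,0,0,0,0.0],
    [0,0,0,0,0,0,0.0],
    [0,0,0,0,0,0,0.0],
    [0,0,0,0,0,0,0.0]
  ],
  "squeeze": 55
}}

```text
time: 4.2
tool_pos: [0.4963, 0.2739, 0.0961]
tool_rot: [3.141, 0.351, -2.818]
contact_force: [-2.3, 4.7, 1.9]
opening: 0.0113
grip_force: 54.9
```

```bash
python3 - <<'E'
from h import *
o=robot.observe(); print(o); go(pose()[0]+[0,0,.1],pose()[1])
E
```

```text
{'time': 4.2, 'qpos': array([ 0.37900824,  0.45203564,  1.8964029 , -0.04297578,  0.44264271,
       -1.47982773]), 'qvel': array([ 8.79771020e-04, -4.63201245e-04,  2.12414445e-04,  3.58583526e-04,
        1.27082064e-03,  9.78839446e-05]), 'joint_efforts': array([ -3.20422255, -41.88665986, -17.8967607 ,  -0.84893916,
        -1.34742033,   0.06942776]), 'tool_pos': array([0.49630883, 0.27393391, 0.09610524]), 'tool_rot': array([ 3.14089789,  0.35133053, -2.81810022]), 'contact_force': array([-2.30467265,  4.71669689,  1.87485775]), 'torque': array([1.02251   , 0.59714003, 0.50238494]), 'grip_force': 54.93388831615448, 'opening': 0.011334561578282483}
shift cm [-3.44  0.01 -9.39] turn [0. 0. 0.]
```

Call:
{"fn": "play_rows", "kwargs": {
  "rows": [
    [-0.35,0,-0.94,0,0,0,0.0],
    [-1.03,0,-2.8,0,0,0,0.0],
    [-1.72,0,-4.7,0,0,0,0.0],
    [-2.4,0,-6.6,0,0,0,0.0],
    [-3.1,0,-8.5,0,0,0,0.0],
    [-3.8,0,-10.3,0,0,0,0.0],
    [-4.13,0,-11.27,0,0,0,0.0],
    [-4.13,0,-11.27,0,0,0,0.0],
    [-4.13,0,-11.27,0,0,0,0.0]
  ]
}}

```text
time: 5.1
tool_pos: [0.496, 0.2732, 0.2154]
tool_rot: [3.141, 0.35, -2.818]
contact_force: [0.5, -0.2, -1.6]
opening: 0.0117
grip_force: 54.9
```

```bash
python3 - <<'E'
from h import *
p,d=optics.read_camera('side'); cv2.imwrite('pics/s2.png',p[:,:,::-1]); np.save('pics/s2.npy',d)
o=robot.observe(); print(o['tool_pos'],o['tool_rot'],o['contact_force'],o['opening'],o['qpos'].round(2),o['time'])
cv2.imwrite('pics/s2c.png',cv2.resize(p[130:310,230:470,::-1],(800,600)))
E
```

```text
[0.49579858 0.27317929 0.21486512] [ 3.14147554  0.34884232 -2.81828335] [ 0.12127383 -0.53506915 -1.21586374] 0.01152023526273331 [ 0.38  0.28  1.75 -0.03  0.76 -1.5 ] 5.15
```

View pics/s2c.png

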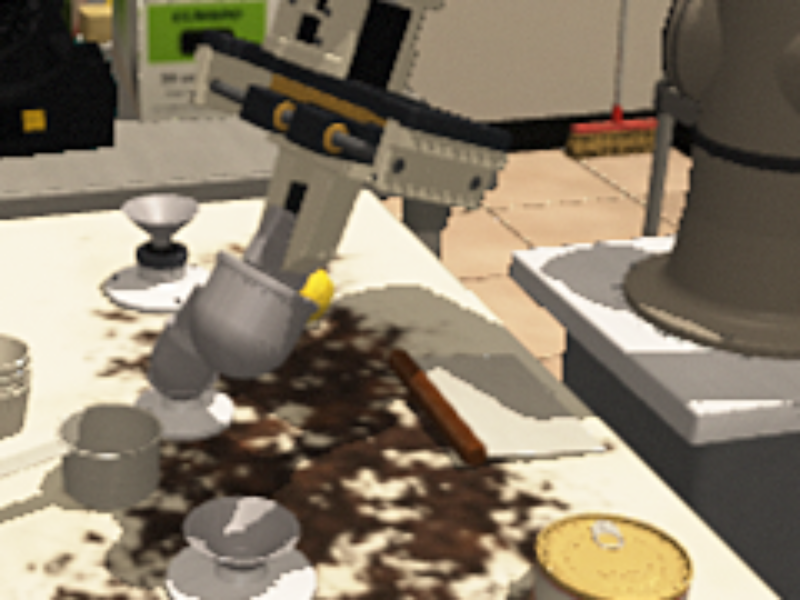

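The mould is out of the cradle, held by its plate with the ball at about crop (250,320). I'll check the in-hand pose from depth.

```bash
cat >> h.py <<'E'
from scipy.spatial import cKDTree
def ballfit(P,c0):
    P=P.reshape(-1,3); P=P[np.isfinite(P[:,0])]; c=np.array(c0,float)
    for _ in range(6):
        k=P[(abs(np.linalg.norm(P-c,axis=1)-.03)<(.008 if _<2 else .004))]
        if _>1 : k=k[(k-c)@axis0<0.0]
        s=LS(lambda c:np.linalg.norm(k-c,axis=1)-.03,c,loss='soft_l1',f_scale=.001); c=s.x
    return c,len(k),np.sqrt(np.mean(s.fun**2))
axis0=ax
E
python3 - <<'E'
from h import *
P=cloud('side',np.load('pics/s2.npy'))
p,R=pose(); e=p-.002*tz(.35)-.056*ax; print('expected C',e)
c,n,s=ballfit(P,e); print('fit',c,n,s)
# wall points: cylinder axis fit through c
q=P.reshape(-1,3); q=q[np.isfinite(q[:,0])]; h=(q-c)@ax; rad=np.linalg.norm(q-c-h[:,None]*ax,axis=1)
k=q[(h>.003)&(h<.021)&(abs(rad-.03)<.006)]
f=lambda x:(lambda a:np.linalg.norm(np.cross(k-c-np.r_[0,0,0],a),axis=1)-.03)(np.array([x[0],x[1],np.sqrt(1-x[0]**2-x[1]**2)]))
s=LS(f,ax[:2],loss='soft_l1',f_scale=.001); a=np.r_[s.x,np.sqrt(1-s.x@s.x)]; print('axis',a,len(k),s.cost,'angle to exp',np.arccos(a@ax),'tilt',np.arccos(a[2]))
print(R.inv().apply(c-p),R.inv().apply(a))
# plate-face normal
E
```

```text
expected C [0.52600444 0.28332052 0.17115987]
fit [0.52850451 0.28351541 0.17159833] 391 0.0008356984223369977
axis [-0.550172   -0.18225873  0.81491872] 332 0.00010988011338224416 angle to exp nan tilt 0.6182073778669577
[-0.0174406  -0.00059641  0.05238319] [ 0.26611628  0.00209014 -0.96393867]<stdin>:9: RuntimeWarning: invalid value encountered in arccos
```

```bash
cat >> h.py <<'E'
az=-.287; t=-.269; RS=toolR([np.cos(az)*np.sin(t),np.sin(az)*np.sin(t),-np.cos(t)],[-np.sin(az),np.cos(az),0])
ct=np.array([-.0168,-.0006,.0525]); at=np.array([.266,.002,-.964]); ST=np.array([.487,-.1435])
E
python3 - <<'E'
from h import *
p=np.r_[ST,.185]-RS.apply(ct); print(p,'axis',RS.apply(at)); go(p,RS)
E
```

```text
[ 0.48501856 -0.14228959  0.24007684] axis [3.41743395e-04 1.98442884e-03 1.00002597e+00]
shift cm [ 12.5  -39.05  -7.24] turn [0.025 0.598 0.619]
```

Call:
{"fn": "play_rows", "kwargs": {
  "rows": [
    [0.3,-1.0,-0.6,0.001,0.015,0.016,0],
    [1.0,-3.0,-1.2,0.002,0.045,0.048,0],
    [1.8,-5.6,-1.8,0.004,0.085,0.089,0],
    [2.6,-8.2,-2.4,0.005,0.126,0.13,0],
    [3.5,-10.8,-3.0,0.007,0.166,0.171,0],
    [4.3,-13.4,-3.5,0.009,0.206,0.213,0],
    [5.2,-16.1,-4.0,0.01,0.246,0.255,0],
    [6.0,-18.8,-4.5,0.012,0.288,0.298,0],
    [6.9,-21.5,-5.0,0.014,0.33,0.341,0],
    [7.8,-24.2,-5.5,0.015,0.37,0.384,0],
    [8.6,-26.9,-6.0,0.017,0.412,0.426,0],
    [9.5,-29.6,-6.4,0.019,0.453,0.469,0],
    [10.3,-32.2,-6.7,0.021,0.494,0.511,0],
    [11.1,-34.6,-6.9,0.022,0.53,0.549,0],
    [11.8,-36.7,-7.1,0.023,0.562,0.582,0],
    [12.2,-38.2,-7.2,0.024,0.585,0.606,0],
    [12.5,-39.05,-7.24,0.025,0.598,0.619,0],
    [12.5,-39.05,-7.24,0.025,0.598,0.619,0],
    [12.5,-39.05,-7.24,0.025,0.598,0.619,0],
    [12.5,-39.05,-7.24,0.025,0.598,0.619,0]
  ]
}}

```text
time: 7.15
tool_pos: [0.4855, -0.1411, 0.2411]
tool_rot: [3.14, -0.267, 2.857]
contact_force: [-0.5, -0.0, -1.1]
opening: 0.0118
grip_force: 54.9
```

```bash
python3 - <<'E'
from h import *
import h
o=robot.observe(); print(o['time'],o['tool_pos'].round(4),o['contact_force'].round(2),o['qpos'].round(2))
p,d=optics.read_camera('side'); cv2.imwrite('pics/s3.png',cv2.resize(p[110:260,200:400,::-1],(800,600))); np.save('pics/s3.npy',d)
P=cloud('side',d); p,R=pose(); print('exp C',p+R.apply(ct),'axis',R.apply(at))
h.axis0=np.array([0,0,1.]); c,n,s=ballfit(P,p+R.apply(ct)); print('fit',c,n,s)
q=P.reshape(-1,3); q=q[np.isfinite(q[:,0])]
k=q[(q[:,2]-c[2]>.002)&(q[:,2]-c[2]<.022)&(np.hypot(*(q-c)[:,:2].T)<.036)]
f=lambda x:np.linalg.norm(np.cross(k-c,[x[0],x[1],np.sqrt(1-x@x)]),axis=1)-.03
s=LS(f,[0,0.],loss='soft_l1',f_scale=.001); print('axis',s.x,len(k),np.sqrt(np.mean(s.fun**2)))
rim=q[(np.hypot(*(q[:,:2]-ST).T)<.05)&(q[:,2]>.066)&(q[:,2]<.1)]; print('rim',rim.min(0),rim.max(0),(rim.min(0)+rim.max(0))/2)
E
```

```text
7.15 [ 0.4855 -0.1411  0.2411] [-0.47 -0.05 -1.06] [-0.42  0.46  1.37 -0.03  1.57 -1.7 ]
exp C [ 0.4876756  -0.14222819  0.18608289] axis [-0.00238036  0.00103261  1.00002463]
fit [ 0.48864457 -0.14235313  0.18609083] 137 0.0011408009245008678
axis [-0.01481328 -0.05767406] 159 0.001655939955784322
rim [ 0.45378035 -0.18078026  0.06622939] [ 0.52031727 -0.10852854  0.07904225] [ 0.48704881 -0.1446544   0.07263582]
```

View pics/s3.png

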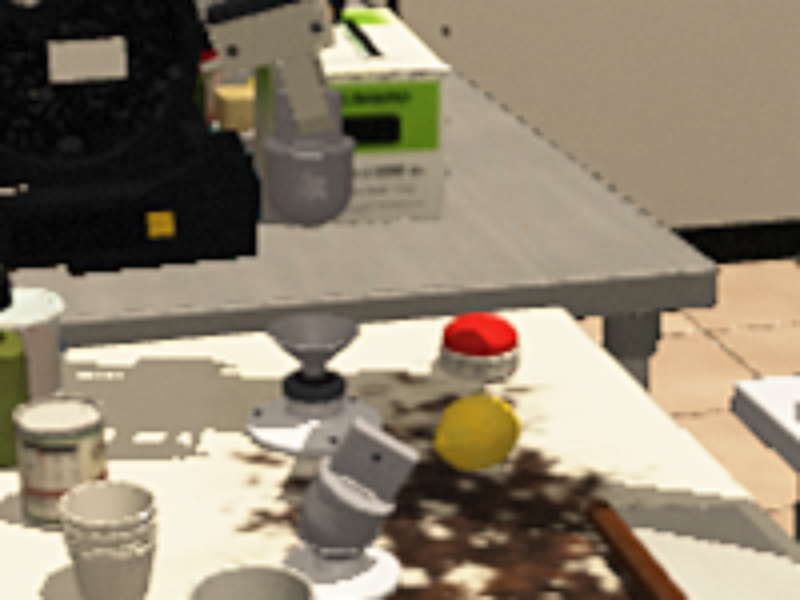

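The mould hangs level above the cup: lid at crop (310,145), seat mouth at (312,330). I'll correct 1.5 mm in x and y and go down to just above the seat.

```bash
python3 - <<'E'
from h import *
p,R=pose(); go(p+[-.0014,-.0018,0],RS); go(p+[-.0014,-.0018,-.084],RS); print(R.inv().apply([0,0,-1]),robot.observe()['qvel'].round(3))
E
```

```text
shift cm [ 0.08 -0.21  0.02] turn [0.001 0.002 0.002]
shift cm [-2.13 -0.23  8.12] turn [0.001 0.002 0.002]
[-0.26350992 -0.00167881  0.96465523] [ 0.    -0.002 -0.003 -0.001 -0.     0.001]
```

Call:
{"fn": "play_rows", "kwargs": {
  "rows": [
    [0.08,-0.21,0.02,0.001,0.002,0.002,0],
    [-0.3,-0.21,1.5,0.001,0.002,0.002,0],
    [-0.7,-0.22,3.0,0.001,0.002,0.002,0],
    [-1.1,-0.22,4.5,0.001,0.002,0.002,0],
    [-1.5,-0.23,5.9,0.001,0.002,0.002,0],
    [-1.8,-0.23,7.0,0.001,0.002,0.002,0],
    [-2.0,-0.23,7.7,0.001,0.002,0.002,0],
    [-2.13,-0.23,8.12,0.001,0.002,0.002,0],
    [-2.13,-0.23,8.12,0.001,0.002,0.002,0],
    [-2.13,-0.23,8.12,0.001,0.002,0.002,0]
  ]
}}

```text
time: 8.2
tool_pos: [0.4844, -0.1438, 0.1574]
tool_rot: [-3.141, -0.268, 2.854]
contact_force: [0.1, 0.2, -1.2]
opening: 0.0119
grip_force: 54.9
```

```bash
python3 - <<'E'
from h import *
import h
o=robot.observe(); print(o['time'],o['tool_pos'].round(4),o['contact_force'].round(2))
p,d=optics.read_camera('side'); cv2.imwrite('pics/s4.png',cv2.resize(p[150:225,240:340,::-1],(800,600))); np.save('pics/s4.npy',d)
P=cloud('side',d); p,R=pose(); print('exp C',p+R.apply(ct),'axis',R.apply(at))
h.axis0=np.array([0,0,1.]); c,n,s=ballfit(P,p+R.apply(ct)); print('fit',c,n,s)
q=P.reshape(-1,3)
rim=q[(np.hypot(*(q[:,:2]-ST).T)<.05)&(q[:,2]>.060)&(q[:,2]<.08)]; print('rim',rim.min(0),rim.max(0),(rim.min(0)+rim.max(0))/2)
go(p+[0,0,-.01],RS)
E
```

```text
8.2 [ 0.4844 -0.1438  0.1574] [ 0.13  0.15 -1.21]
exp C [ 0.48650757 -0.14510458  0.10237993] axis [-5.10833471e-04  2.54174346e-03  1.00002464e+00]
fit [ 0.48740538 -0.14554781  0.10210546] 114 0.0012283263508850143
rim [ 0.45326961 -0.16568768  0.06087513] [ 0.52003542 -0.11017672  0.07979583] [ 0.48665251 -0.1379322   0.07033548]
shift cm [-0.26  0.    0.96] turn [-0.     0.001 -0.001]
```

View pics/s4.png

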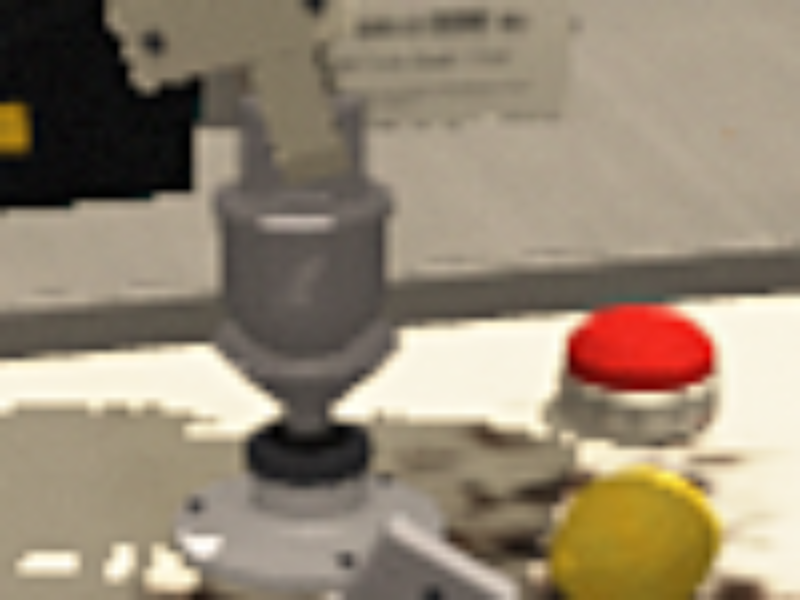

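The mould sits level in the cup mouth, with the ball at crop (305,330) and about 8 mm left to contact. I'll lower slowly and watch the force.

Call:
{"fn": "play_rows", "kwargs": {
  "rows": [
    [-0.05,0.1,0.2,0,0,0,0],
    [-0.1,0.1,0.38,0,0,0,0],
    [-0.15,0.1,0.58,0,0,0,0],
    [-0.2,0.1,0.77,0,0,0,0],
    [-0.26,0.1,0.96,0,0,0,0],
    [-0.26,0.1,0.96,0,0,0,0],
    [-0.26,0.1,0.96,0,0,0,0]
  ]
}}

```text
time: 8.95
tool_pos: [0.4844, -0.1428, 0.1469]
tool_rot: [-3.141, -0.269, 2.853]
contact_force: [0.8, -0.6, -0.6]
opening: 0.0117
grip_force: 54.9
```

Call:
{"fn": "play_rows", "kwargs": {
  "rows": [
    [-0.04,0,0.14,0,0,0,0],
    [-0.08,0,0.29,0,0,0,0],
    [-0.11,0,0.39,0,0,0,0],
    [-0.11,0,0.39,0,0,0,0]
  ]
}}

```text
time: 9.35
tool_pos: [0.4845, -0.1428, 0.1431]
tool_rot: [-3.141, -0.269, 2.853]
contact_force: [-0.7, 0.5, 2.9]
opening: 0.0117
grip_force: 54.9
```

Call:
{"fn": "play_rows", "kwargs": {
  "rows": [
    [-0.04,0,0.14,0,0,0,0],
    [-0.08,0,0.29,0,0,0,0],
    [-0.08,0,0.29,0,0,0,0]
  ]
}}

```text
time: 9.65
tool_pos: [0.4844, -0.1428, 0.1398]
tool_rot: [-3.141, -0.269, 2.853]
contact_force: [-0.3, -0.8, 2.8]
opening: 0.0116
grip_force: 55.0
```

The seat is sliding: force is steady at about 4 N net.

Call:
{"fn": "play_rows", "kwargs": {
  "rows": [
    [-0.04,0,0.14,0,0,0,0],
    [-0.08,0,0.29,0,0,0,0],
    [-0.08,0,0.29,0,0,0,0]
  ]
}}

```text
time: 9.95
tool_pos: [0.4844, -0.1428, 0.1367]
tool_rot: [-3.141, -0.269, 2.853]
contact_force: [-0.6, -0.7, 2.2]
opening: 0.0116
grip_force: 55.0
```

Call:
{"fn": "play_rows", "kwargs": {
  "rows": [
    [-0.04,0,0.14,0,0,0,0],
    [-0.05,0,0.19,0,0,0,0],
    [-0.05,0,0.19,0,0,0,0]
  ]
}}

```text
time: 10.25
tool_pos: [0.4844, -0.1428, 0.1349]
tool_rot: [-3.141, -0.269, 2.853]
contact_force: [-0.1, -0.2, 2.2]
opening: 0.0119
grip_force: 55.0
```

Call:
{"fn": "play_rows", "kwargs": {
  "rows": [
    [-0.04,0,0.14,0,0,0,0],
    [-0.05,0,0.19,0,0,0,0],
    [-0.05,0,0.19,0,0,0,0]
  ]
}}

```text
time: 10.55
tool_pos: [0.4844, -0.1428, 0.1329]
tool_rot: [-3.141, -0.269, 2.853]
contact_force: [0.2, -1.3, 2.8]
opening: 0.0115
grip_force: 55.0
```

Call:
{"fn": "play_rows", "kwargs": {
  "rows": [
    [-0.04,0,0.14,0,0,0,0],
    [-0.05,0,0.19,0,0,0,0],
    [-0.05,0,0.19,0,0,0,0]
  ]
}}

```text
time: 10.85
tool_pos: [0.4844, -0.1428, 0.1312]
tool_rot: [-3.141, -0.269, 2.854]
contact_force: [-1.1, 0.3, 5.0]
opening: 0.0115
grip_force: 55.0
```

Call:
{"fn": "play_rows", "kwargs": {
  "rows": [
    [-0.04,0,0.14,0,0,0,0],
    [-0.04,0,0.14,0,0,0,0]
  ]
}}

```text
time: 11.05
tool_pos: [0.4845, -0.1428, 0.13]
tool_rot: [-3.141, -0.269, 2.853]
contact_force: [-1.7, -0.3, 7.8]
opening: 0.0116
grip_force: 55.0
```

Call:
{"fn": "play_rows", "kwargs": {
  "rows": [
    [-0.03,0,0.1,0,0,0,0],
    [-0.03,0,0.1,0,0,0,0]
  ]
}}

```text
time: 11.25
tool_pos: [0.4845, -0.1428, 0.1293]
tool_rot: [-3.141, -0.269, 2.854]
contact_force: [-2.8, -0.4, 9.7]
opening: 0.012
grip_force: 55.0
```

Call:
{"fn": "play_rows", "kwargs": {
  "rows": [
    [-0.05,0,0.12,0,0,0,0],
    [-0.08,0,0.18,0,0,0,0],
    [-0.08,0,0.18,0,0,0,0],
    [-0.08,0,0.18,0,0,0,0],
    [-0.08,0,0.18,0,0,0,0]
  ]
}}

```text
time: 11.75
tool_pos: [0.4846, -0.1429, 0.128]
tool_rot: [-3.141, -0.269, 2.854]
contact_force: [-2.3, 0.7, 12.7]
opening: 0.0118
grip_force: 55.0
```

```bash
python3 - <<'E'
from h import *
import h
o=robot.observe(); print(o['time'],o['tool_pos'].round(4),o['contact_force'].round(2))
h.axis0=np.array([0,0,1.])
d=optics.read_camera('side')[1]; P=cloud('side',d); p,R=pose(); print('exp C',p+R.apply(ct),'axis',R.apply(at))
q=P.reshape(-1,3); lid=q[(np.hypot(*(q[:,:2]-ST).T)<.045)&(q[:,2]>.094)&(q[:,2]<.108)]; print('lid/wall',lid.min(0),lid.max(0),(lid.min(0)+lid.max(0))/2,len(lid))
go(p+[0,0,-.002],R)
E
```

```text
11.75 [ 0.4846 -0.1429  0.128 ] [-2.29  0.66 12.68]
exp C [ 0.48660615 -0.14406783  0.07290615] axis [1.79542146e-04 2.42351647e-03 1.00002505e+00]
lid/wall [ 0.45790117 -0.16356598  0.09402286] [ 0.51897328 -0.11048252  0.10736276] [ 0.48843723 -0.13702425  0.10069281] 149
shift cm [-0.05  0.    0.19] turn [0. 0. 0.]
```

About 14 N on the stop, rising at 3 N/mm. I'll press slightly more, hold, ease off, then open.

Call:
{"fn": "play_rows", "kwargs": {
  "rows": [
    [-0.03,0,0.09,0,0,0,0],
    [-0.03,0,0.09,0,0,0,0],
    [-0.03,0,0.09,0,0,0,0],
    [-0.03,0,0.09,0,0,0,0]
  ]
}}

```text
time: 12.2
tool_pos: [0.4847, -0.1429, 0.1273]
tool_rot: [-3.141, -0.269, 2.854]
contact_force: [-4.1, 0.4, 16.4]
opening: 0.0113
grip_force: 55.0
```

Call:
{"fn": "play_rows", "kwargs": {
  "rows": [
    [0.02,0,-0.08,0,0,0,0],
    [0.05,0,-0.18,0,0,0,0],
    [0.08,0,-0.28,0,0,0,0],
    [0.08,0,-0.28,0,0,0,0]
  ]
}}

```text
time: 12.6
tool_pos: [0.4846, -0.1428, 0.1295]
tool_rot: [-3.141, -0.269, 2.853]
contact_force: [-2.1, -0.4, 9.8]
opening: 0.0118
grip_force: 55.0
```

Call:
{"fn": "play_rows", "kwargs": {
  "rows": [
    [0.03,0,-0.1,0,0,0,0],
    [0.05,0,-0.18,0,0,0,0],
    [0.05,0,-0.18,0,0,0,0],
    [0.05,0,-0.18,0,0,0,0]
  ]
}}

```text
time: 13.0
tool_pos: [0.4845, -0.1428, 0.1308]
tool_rot: [-3.141, -0.269, 2.854]
contact_force: [-2.3, -0.1, 6.6]
opening: 0.0118
grip_force: 55.0
```

Call:
{"fn": "play_rows", "kwargs": {
  "rows": [
    [0.02,0,-0.09,0,0,0,0],
    [0.05,0,-0.18,0,0,0,0],
    [0.05,0,-0.18,0,0,0,0],
    [0.05,0,-0.18,0,0,0,0]
  ]
}}

```text
time: 13.4
tool_pos: [0.4845, -0.1428, 0.1321]
tool_rot: [-3.141, -0.27, 2.854]
contact_force: [-1.6, -1.0, 2.1]
opening: 0.0116
grip_force: 55.0
```

Call:
{"fn": "play_rows", "kwargs": {
  "rows": [
    [0,0,0,0,0,0,0],
    [0,0,0,0,0,0,0],
    [0,0,0,0,0,0,0]
  ],
  "squeeze": 4
}}

```text
time: 13.7
tool_pos: [0.4846, -0.1428, 0.1321]
tool_rot: [-3.142, -0.27, 2.854]
contact_force: [-1.5, -0.3, 2.4]
opening: 0.0118
grip_force: 4.0
```

Call:
{"fn": "play_rows", "kwargs": {
  "rows": [
    [0,0,0,0,0,0,0.2],
    [0,0,0,0,0,0,0.35],
    [0,0,0,0,0,0,0.5],
    [0,0,0,0,0,0,0.5],
    [0,0,0,0,0,0,0.5],
    [0,0,0,0,0,0,0.5]
  ]
}}

```text
time: 14.3
tool_pos: [0.4847, -0.1428, 0.1323]
tool_rot: [-3.141, -0.269, 2.853]
contact_force: [-0.3, 0.2, -0.5]
opening: 0.0454
grip_force: 0.0
```

Call:
{"fn": "play_rows", "kwargs": {
  "rows": [
    [0,0,-1,0,0,0,0.5],
    [0,0,-2.5,0,0,0,0.5],
    [0,0,-4.5,0,0,0,0.5],
    [0,0,-6.5,0,0,0,0.5],
    [0,0,-8.5,0,0,0,0.5],
    [0,0,-10,0,0,0,0.5],
    [0,0,-11,0,0,0,0.5],
    [0,0,-11,0,0,0,0.5],
    [0,0,-11,0,0,0,0.5]
  ]
}}

```text
time: 15.2
tool_pos: [0.5125, -0.151, 0.238]
tool_rot: [-3.142, -0.27, 2.854]
contact_force: [-0.7, 0.6, -0.5]
opening: 0.0458
grip_force: 0.0
```

```bash
python3 - <<'E'
from h import *
import h
h.axis0=np.array([0,0,1.])
p,d=optics.read_camera('side'); cv2.imwrite('pics/s5.png',cv2.resize(p[130:235,240:380,::-1],(800,600))); P=cloud('side',d).reshape(-1,3)
q=P[(np.hypot(*(P[:,:2]-ST).T)<.045)&(P[:,2]>.06)&(P[:,2]<.2)]
print('plate top',q[:,2].max()); c=np.array([*ST,.0765]); k=q[(q[:,2]>.080)&(q[:,2]<.098)&(np.hypot(*(q[:,:2]-ST).T)<.036)]
def f(x): a=np.array([x[2],x[3],np.sqrt(1-x[2]**2-x[3]**2)]); return np.linalg.norm(np.cross(k-[x[0],x[1],.0765],a),axis=1)-.03
s=LS(f,[*ST,0,0],loss='soft_l1',f_scale=.001); print(s.x,len(k))
l=q[(q[:,2]>.1)&(q[:,2]<.108)]; print('lid',l.min(0),l.max(0)); o=robot.observe(); print(o['time'],o['tool_pos'],o['contact_force'])
E
```

```text
plate top 0.14372300473654692
[ 0.48719667 -0.14512865 -0.03246001  0.06354729] 123
lid [ 0.45778079 -0.16048317  0.10038136] [ 0.51761108 -0.11030482  0.10788806]
15.25 [ 0.51235299 -0.1509385   0.23764629] [ 0.45624725 -0.63035441  0.40445593]
```

View pics/s5.png

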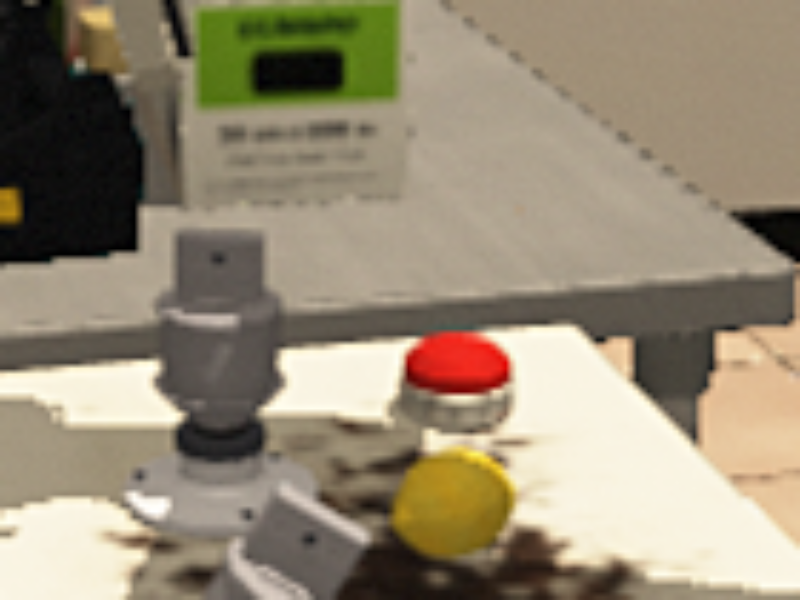

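The mould stands upright in the lowered seat, with the plate top edge level at crop (180–265,232), and the fingers are clear. One last check of the plate's tilt, then hand in if it holds.

```bash
python3 - <<'E'
from h import *
P=cloud('side',optics.read_camera('side')[1]).reshape(-1,3)
k=P[(np.hypot(*(P[:,:2]-ST).T)<.024)&(P[:,2]>.112)&(P[:,2]<.138)]
for _ in range(3):
    c=k.mean(0); n=np.linalg.svd(k-c)[2][2]; k=k[abs((k-c)@n)<.003]
x=P[(np.hypot(*(P[:,:2]-ST).T)<.026)&(P[:,2]>.12)]
u=np.array([-n[1],n[0]])/np.hypot(*n[:2]); mids=[]
for z in(.118,.124,.130,.136):
    s=(k[abs(k[:,2]-z)<.003][:,:2]-ST)@u; mids.append((s.min()+s.max())/2)
print('n',n.round(3),len(k),'tilt about face dir ~',n[2].round(3),'edge mid slope',np.polyfit([.118,.124,.13,.136],mids,1)[0].round(3))
if abs(n[2])<.09: print(robot.hand_in())
E
```

```text
n [-0.276 -0.961 -0.023] 111 tilt about face dir ~ -0.023 edge mid slope -0.079
the job is handed in; nothing more can be done
None
```

The larger mould stands upright in the stand's seat, pushed down onto its stop with about 17 N (12–20 N was asked for) and released. The job was handed in at about 15 s of the 38 s allowed. No verdict came back. My last depth check put the mould about 0.02 rad off vertical across the plate and up to 0.08 rad (a noisy figure) along it, against the 0.12 rad limit.

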